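# Lock a loudspeaker in the dismantling jig

### The job

Clamp the loudspeaker in the jig: with the fingertips push the red knob along the long leg of the L-shaped slot until the jaw has pressed the loudspeaker up to the fence, then push it round the corner and fully home to the end of the short leg, so that the jaw is locked. Only push the knob from its sides: do not pinch it or pull it up, do not lift the loudspeaker, and leave the jar, bin, screwdriver and bottle where they are.

Things in the scene. Friction and masses are not known exactly. Their poses are not given: they have to be found in the camera images.
- jig: Dark steel jig bed, 200 x 360 x 12 mm, fixed to the bench. Origin at the centre of its underside (z = 0); x runs across (200 mm), y along (360 mm): +y is the clamping direction. A yellow gate plate with the L-shaped slot covers x -70 to +45, y -155 to -15 mm, top at z = 53 mm. The fixed aluminium fence at the +y end has its face at y = 158 mm, is 140 mm wide, top at z = 57 mm.
- knob_mid (a point): Middle of the red square knob: 30 x 30 mm, 40 mm high, sides parallel to the jig's x and y; it does not turn. Its top is 20 mm above this point and 100 mm above the bench, its underside 7 mm above the gate plate. It stays where it is left; sliding takes about 2 N, and 2 to 9 N more along the long leg once the jaw pushes the loudspeaker.
- slot_start (a point): Start of the L-shaped slot (15 mm wide), at the plate's top face, where the centre of the 10 mm pin under the knob is when joint jaw is 0. Axes as the jig's.
- slot_corner (a point): Corner of the L at the plate's top face: 70 mm from slot_start in the jig's +y. The long leg ends here; the pin stops against the end wall 2.5 mm beyond.
- slot_end (a point): End of the short leg at the plate's top face: 30 mm from slot_corner in the jig's -x. The pin stops against the end wall 2.5 mm beyond. The pin here is locked.
- jaw (a joint): Travel of the jaw, and the knob with it, along the jig's +y, m: 0 at slot_start, 0.070 at the corner (stops at 0.0725). The pin can enter the short leg only from about 0.0675 up. The jaw is an aluminium plate 110 mm wide, top at 50 mm over the bench, its face at jig y = 4 mm + this value, joined by a bar to the knob.
- shuttle (a joint): Travel of the knob along the jig's -x, m: 0 in the long leg (2.5 mm play either way), 0.030 at slot_end (stops at 0.0325). The jaw does not move with it.
- knob (a joint): How far the knob is pulled up, m: 0 resting. It is sprung down with about 5 N and must stay down.
- speaker: Small black loudspeaker lying on its back on the jig's bed, loose, between jaw and fence: 110 (x) x 80 (y) x 56 mm high, about 61 mm with its front parts, 0.3 to 0.65 kg. Origin at the centre of its underside; axes nearly the jig's at the start. With the jaw locked it is enclosed between jaw and fence, its centre at jig y = 112 to 118 mm.
- screw_jar: Small amber jar with a white cap, 38 mm across, 38 mm high (top just below the plate), standing loose on the jig's bed beside the gate plate (+x side). Origin at the centre of its underside. To be left alone.
- parts_bin: Red open bin, 160 x 110 x 70 mm, loose on the bench, origin at the centre of its underside. To be left alone.
- screwdriver: Screwdriver with a blue handle lying on the bench, origin on its underside. To be left alone.
- bottle: Light blue drinking bottle, 64 mm across, 200 mm high, standing on the bench, origin at the centre of its underside. To be left alone.
Not all that is in view belongs to the job. Several things have the shape of the speaker; the one meant has the colours described above.

How it is judged:
By the outcome, as a careful person would: the job done as asked, in the order asked, and still so for the second after the job is handed in, with the robot touching nothing.
It also fails if it takes over 43 s, if anything falls off the work surface, if the arm or the gripper's body presses on something with over 40 N, if the wrist force passes 120 N, or if a joint passes its speed limit or range.

### The arm

A 6-joint arm with a two-finger parallel gripper is mounted at the origin on the work surface. World frame = base frame: x ahead of the robot, y to its left, z up, the work surface at z = 0. Lengths are in mm, angles in degrees, forces in N, time in s.
With the tool pointing down it reaches from about 350 to 775 mm from the base axis. Payload 5.5 kg.
Tool frame: the origin (TCP) lies at the very end of the fingers, on their centre line; the grasp point (between the pads) lies 19 mm behind it (manip.grip_depth is the distance from the TCP to the grasp point, in mm); y points along the fingers, x is the direction in which the jaws open and shut, and the axes are right-handed (so a half turn about y gives the same grasp; the last joint's range is limited). The gripper opens to 85 mm and grips with 20 to 120 N. Pads are 22 mm wide; open, the fingers measure 114 mm over their backs; the gripper's body (76 mm by 85 mm) begins 54 mm behind the grasp point. The pads swing forward as they close: fully open they stand 13 mm farther back than shut.
Start: joints at [-83.228, 17.945, 2.641, 74.691, 0, 82.002], TCP at [146.592, -556.042, 231.323] pointing down, gripper open.
Joint ranges: [-158.12, 158.12], [-49.38, 96.58], [-58.88, 72.47], [-126.05, 133.96], [-84.25, 85.87], [-180, 180]. Speed limits (degrees/s): [147.25, 147.25, 180, 180, 180, 180].

### API

Orientations are given as [roll, pitch, yaw] about the fixed x, y, z axes, in that order (R = Rz(yaw) Ry(pitch) Rx(roll)).
In Python, from cell import readout, vision, close_job, manip gives the robot as it stands. The module is installed in compiled form; this text tells all that it offers.
- The arm moves only by the tool step_arm, never from a script. Its argument "steps" is a list of rows, each a list of 7 numbers: the turn, a rotation vector about the tool's x, y, z in degrees, then the shift along the tool's x, y, z in cm, then the opening, from -1 (shut) to 1 (fully open). A call has 1 to 20 rows; each row shifts and turns the pose as measured when the row begins, along the tool's axes as they then stand; what a row does not reach is not made up. A row lasts 1/12 s, in which the tool goes at most 41.7 mm and 7.16 degrees, less where a joint would pass 70% of its speed; a pose out of reach is approached as far as the arm can. A call with a gripper value outside its range is refused whole. The fingers move at their own pace and stop on an object; "squeeze" is the grip in N (left out, the last holds). Time passes only in rows, so rows that do not move let the fingers close. It gives the time, the measured TCP pose, the force and the opening at its end, in the units of the state.
- readout.read_state(): the state, without advancing time (a new reading comes with each control period).
- vision.snapshot(name): name is "side" or "top" or "wrist"; returns a dict with "img" (400x640x3 uint8, blue, green, red), "z_map" (400x640 float32, mm along the optical axis (not along the pixel's ray), 0 where there is no reading), "mtx" (3x3 intrinsics, pixels), "extrinsics" (4x4, takes a point from camera to world coordinates). Camera axes: x right, y down, z forward; pixel columns grow to the right and rows downward; lengths in mm; the calibration is good to about 2 mm. A picture is of the moment at which its call begins.
- close_job(): hands the job in, once; it reports no verdict.
The state is a dict: "time_s": time; "joint_pos": joint angles; "joint_vel": joint speeds; "effort": joint torques, N m; "tool_pos": TCP position; "orientation": TCP orientation; "contact_force": force on the tool from outside, world axes, zero at the start; "wrist_torque": the same for the moment, N m; "opening": opening from 0.0 (shut) to 1.0 (fully open).
Only numpy, scipy, OpenCV 4.12 (cv2) and the standard library are available. Lean on these libraries where they do the work, as an engineer would, in place of code of your own. Each camera call takes 0.05 s, during which the arm holds its last target. There are 200 camera calls.

## Working session

There is one attempt and no reset: what is moved stays moved. The work goes in short steps, Python scripts to look and compute and a tool call to move; the robot and the scene stay as the last step left them, time stands still between calls to the robot, and variables do not carry over. Pictures are saved under pics/ and viewed, about 8 in all and at most 12, crops included, and the job is handed in when it is done.

Besides the shell and the picture viewer there is one more tool, called after "Call:" in YAML: its name, and indented under it one key for each argument. step_arm: Moves the arm, as the interface text tells. Its arguments: {"type":"object","properties":{"steps":{"type":"array","items":{"type":"array","items":{"type":"number"}}},"squeeze":{"type":"number"}},"required":["steps"]}

```bash
mkdir -p pics
cat > h.py <<'E'
import numpy as np, cv2
from cell import readout, vision
def snap(n):
    s=vision.snapshot(n); return s
def pts(s):
    z=s['z_map']; v,u=np.indices(z.shape); K=s['mtx']
    P=np.stack([(u-K[0,2])/K[0,0]*z,(v-K[1,2])/K[1,1]*z,z,np.ones_like(z)],-1)
    return (P@np.array(s['extrinsics']).T)[...,:3]
E
python3 - <<'E'
from h import *
for n in('top','side'):
    s=snap(n); cv2.imwrite(f'pics/{n}0.png',s['img']); np.savez(f'{n}0.npz',**s)
    print(n,s['extrinsics'],s['mtx'])
st=readout.read_state(); print(st)
E
```

```text
top [[ 7.32072090e-02 -9.76793421e-01  2.01284170e-01  2.85354002e+02]
 [-9.97316752e-01 -7.17065327e-02  1.47468455e-02 -2.71625130e+01]
 [ 2.87682595e-05 -2.01823650e-01 -9.79421877e-01  1.22078239e+03]
 [ 0.00000000e+00  0.00000000e+00  0.00000000e+00  1.00000000e+00]] [[496.01467218   0.         319.20653192]
 [  0.         496.01467218 201.50488316]
 [  0.           0.           1.        ]]
side [[ 9.77854775e-01 -1.52353646e-01  1.43486606e-01  3.60397064e+02]
 [-2.09218903e-01 -7.28805116e-01  6.51974351e-01 -8.12878948e+02]
 [ 5.24310287e-03 -6.67556342e-01 -7.44540825e-01  1.01209087e+03]
 [ 0.00000000e+00  0.00000000e+00  0.00000000e+00  1.00000000e+00]] [[487.42235549   0.         326.97187504]
 [  0.         487.42235549 190.15785224]
 [  0.           0.           1.        ]]
{'time_s': 0.1, 'joint_pos': array([-8.32281470e+01,  1.79851755e+01,  2.58319173e+00,  7.46912886e+01,
        6.96232272e-04,  8.20025323e+01]), 'joint_vel': array([ 0.01349571, -0.11963817,  0.20136324, -0.04180143, -0.02690458,
       -0.0096511 ]), 'effort': array([ 2.66596384e-03, -4.81728351e+01,  2.99242777e+01,  1.27497749e-02,
       -1.08318684e-04,  8.30312160e-06]), 'tool_pos': array([ 146.53278583, -555.53763444,  230.50912141]), 'orientation': array([-89.9863336 ,   0.09226838, -75.23066884]), 'contact_force': array([-0.63390815, -0.09463284,  0.54993836]), 'wrist_torque': array([-0.03129423, -0.03907888, -0.04630113]), 'opening': 0.9982493546164961}
```

View pics/top0.png

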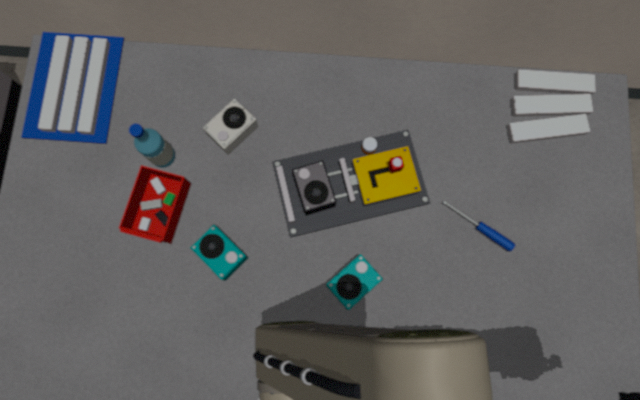

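View pics/side0.png

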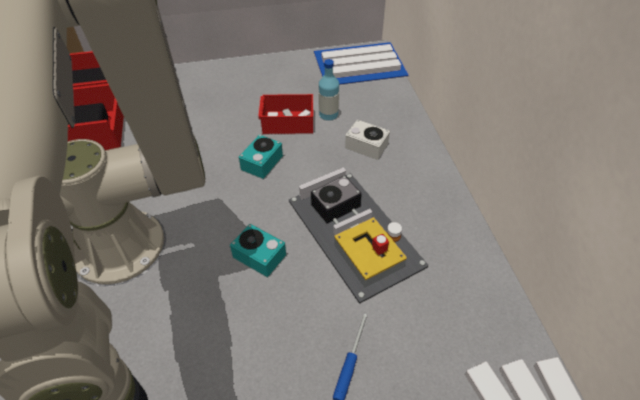

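Both views agree. The candidates for the speaker, in top-view pixels, are:
- Black at (314,188), on the jig.
- White at (231,123).
- Teal at (219,250).
- Teal at (354,280).

The black one on the jig fits the description. The knob is the red square at (396,163); the red bin at (155,204) and its parts are not the knob. Next I measure the jig and check a crop.

```bash
cat >> h.py <<'E'
def ray_plane(s,uv,h):
    uv=np.atleast_2d(uv).astype(float);K=s['mtx'];E=np.array(s['extrinsics'])
    d=np.c_[(uv-[K[0,2],K[1,2]])/[K[0,0],K[1,1]],np.ones(len(uv))]@E[:3,:3].T
    o=E[:3,3]; return o+d*((h-o[2])/d[:,2])[:,None]
def hsvmask(s,lo,hi): return cv2.inRange(cv2.cvtColor(s['img'],cv2.COLOR_BGR2HSV),lo,hi)
def red(s): return hsvmask(s,(0,130,60),(8,255,255))|hsvmask(s,(172,130,60),(180,255,255))
E
python3 - <<'E'
from h import *
out=[]
for n in('top','side'):
    s=dict(np.load(f'{n}0.npz')); P=pts(s)
    m=hsvmask(s,(20,150,80),(35,255,255)); m=cv2.morphologyEx(m,cv2.MORPH_CLOSE,np.ones((9,9)))
    c=max(cv2.findContours(m,0,2)[0],key=cv2.contourArea)[:,0]
    W=ray_plane(s,c,53)[:,:2].astype(np.float32)
    r=cv2.minAreaRect(W); print(n,'plate',r)
    m=red(s); b=cv2.boundingRect(c); k=np.zeros_like(m); k[b[1]-15:b[1]+b[3]+5,b[0]-5:b[0]+b[2]+15]=255; m&=k
    v,u=np.nonzero(m); p=P[v,u]; p=p[p[:,2]>0]; print('red n',len(p),'z',np.percentile(p[:,2],[5,50,95]))
    t=p[p[:,2]>93]; print('top pts',len(t),np.median(t,0),t.min(0),t.max(0))
    if len(t)>5: print(cv2.minAreaRect(t[:,:2].astype(np.float32)))
    cr=s['img'][b[1]-50:b[1]+b[3]+30,b[0]-95:b[0]+b[2]+30]
    out.append(cv2.resize(cr,(390,390*cr.shape[0]//cr.shape[1]),interpolation=cv2.INTER_CUBIC))
H=max(o.shape[0] for o in out); cv2.imwrite('pics/crop.png',np.hstack([cv2.copyMakeBorder(o,0,H-o.shape[0],0,0,0) for o in out]))
E
```

```text
top plate ((604.6951293945312, -166.14910888671875), (119.72862243652344, 143.17608642578125), 17.96734046936035)
red n 75 z [ 77.93889574  94.49080018 100.60558856]
top pts 42 [ 613.93517573 -179.43450013   97.5861124 ] [ 606.54347041 -197.8834222    93.55985592] [ 636.86088109 -171.03360752  102.49083085]
((621.6842041015625, -183.97329711914062), (25.63961410522461, 25.450098037719727), 18.95347785949707)
side plate ((607.5385131835938, -171.47911071777344), (118.44529724121094, 141.64451599121094), 18.015962600708008)
red n 170 z [69.05840662 88.11815395 99.95213966]
top pts 72 [ 619.76922503 -197.85740826   96.73548969] [ 360.39706437 -812.87894765   93.05030515] [ 642.03000875 -172.8062017  1012.09086932]
((488.6441345214844, -489.0483703613281), (695.720703125, 35.03122329711914), 65.51233673095703)
```

View pics/crop.png

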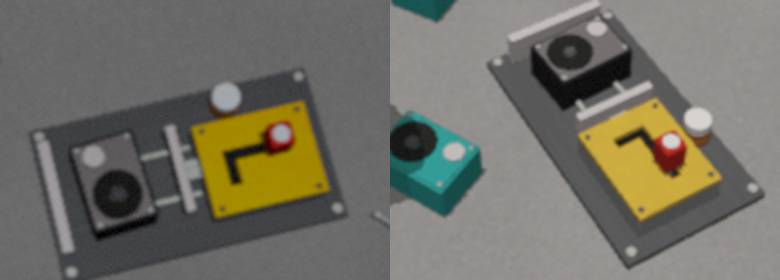

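The crop confirms the choice: the black speaker lies on the jig between jaw and fence. The knob is at the slot start (crop 280,135), with the L going toward the fence and then jig -x, and the jar lies beside the plate. Next I refine the knob position.

```bash
cat >> h.py <<'E'
A=np.radians(18.0); XJ=np.array([np.cos(A),np.sin(A)]); YJ=np.array([-np.sin(A),np.cos(A)])
def knob(s,c=None):
    """knob centre from depth points between 80 and 106 mm near c; top face mid + extents in jig axes"""
    P=pts(s); c=np.array([620,-185]) if c is None else c
    ok=(s['z_map']>0)&(np.linalg.norm(P[...,:2]-c,axis=-1)<45)&(P[...,2]>66)&(P[...,2]<108)
    img=cv2.cvtColor(s['img'],cv2.COLOR_BGR2HSV)
    p=P[ok]; t=p[p[:,2]>95]
    f=lambda q:(np.percentile(q[:,:2]@XJ,[2,98]).round(1),np.percentile(q[:,:2]@YJ,[2,98]).round(1),len(q))
    return f(p),f(t)
E
python3 - <<'E'
from h import *
for n in('top','side'):
    s=dict(np.load(f'{n}0.npz')); print(n,knob(s))
    # white cap + red mask silhouette
    m=red(s); P=pts(s); near=(np.linalg.norm(P[...,:2]-[620,-185],axis=-1)<50)&(P[...,2]>62); 
    w=hsvmask(s,(0,0,150),(180,70,255)); w[~near]=0
    v,u=np.nonzero(w); q=ray_plane(s,[[u.mean(),v.mean()]],101)[0,:2]; print('cap',len(u),q,q@XJ,q@YJ)
c=np.array([606,-169]); print('plate jig',c@XJ,c@YJ)
E
```

```text
top ((array([520.5, 549.7]), array([-382.8, -354.1]), 213), (array([522.1, 549.8]), array([-382.8, -355.1]), 141))
cap 60 [ 624.0190385  -184.96573258] 536.319818113158 -368.74535296952644
side ((array([521. , 549.4]), array([-387.2, -358.5]), 254), (array([522. , 549.3]), array([-386.1, -358. ]), 126))
cap 55 [ 626.11774671 -187.70654808] 537.468849663256 -372.0005599159901
plate jig 524.1163768254969 -347.9928498450991
```

Call:
step_arm:
  steps:
    - [0,-3.2,0,0,0,0,-1]
    - [0,0,0,-1.0,0,2.5,-1]
    - [0,0,0,-1.0,0,2.5,-1]
    - [0,0,0,-1.0,0,2.5,-1]
    - [0,0,0,-1.0,0,2.5,-1]
    - [0,0,0,-1.0,0,2.5,-1]
    - [0,0,0,-1.0,0,2.5,-1]
    - [0,0,0,-1.0,0,2.5,-1]
    - [0,0,0,-1.0,0,2.5,-1]
    - [0,0,0,-1.0,0,2.5,-1]
    - [0,0,0,-1.0,0,2.5,-1]
    - [0,0,0,-1.0,0,2.5,-1]
    - [0,0,0,-1.0,0,2.5,-1]
    - [0,0,0,-1.0,0,2.5,-1]
    - [0,0,0,-1.0,0,2.5,-1]
    - [0,0,0,-1.0,0,2.5,-1]
  squeeze: 60

```text
time_s: 1.43
tool_pos: [464.0, -285.6, 222.9]
orientation: [-90.2, 0.9, -72.5]
contact_force: [-0.8, -0.2, 0.4]
opening: 0.001
```

```bash
cat > st.py <<'E'
from h import *
import sys
from scipy.spatial.transform import Rotation as R
s=readout.read_state(); p=s['tool_pos']; 
print('t',s['time_s'],'XYz',round(p[:2]@XJ,1),round(p[:2]@YJ,1),round(p[2],1),'ori',s['orientation'].round(2),'F',s['contact_force'].round(1),'open',round(s['opening'],3))
if len(sys.argv)>3:
    X,Y,Z=map(float,sys.argv[1:4]); w=np.r_[X*XJ+Y*YJ,Z]-p
    print('shift cm',(R.from_euler('xyz',s['orientation'],degrees=True).inv().apply(w)/10).round(2))
E
python3 st.py 536 -415 150
```

```text
t 1.4333 XYz 353.0 -415.0 222.9 ori [-90.2    0.89 -72.54] F [-0.8 -0.2  0.4] open 0.001
shift cm [-0.06  7.23 18.32]
```

Call:
step_arm:
  steps:
    - [0,-0.3,0,0,0.7,1.9,-1]
    - [0,-0.3,0,0,0.7,1.9,-1]
    - [0,0,0,0,0.7,1.9,-1]
    - [0,0,0,0,0.7,1.9,-1]
    - [0,0,0,0,0.7,1.9,-1]
    - [0,0,0,0,0.7,1.9,-1]
    - [0,0,0,0,0.7,1.9,-1]
    - [0,0,0,0,0.7,1.9,-1]
    - [0,0,0,0,0.7,1.9,-1]
    - [0,0,0,0,0.7,1.9,-1]
    - [0,0,0,0,0,0,-1]

```text
time_s: 2.35
tool_pos: [653.3, -214.0, 142.6]
orientation: [-90.5, 1.3, -71.5]
contact_force: [-1.0, 0.5, -0.5]
opening: -0.001
```

```bash
cat >> st.py <<'E'
print('turn',np.degrees((R.from_euler('xyz',s['orientation'],degrees=True).inv()*R.from_euler('xyz',[-90,0,-72],degrees=True)).as_rotvec()).round(2))
E
python3 st.py 536 -415 70; python3 -c "
from h import *
s=snap('side'); cv2.imwrite('pics/s1.png',cv2.resize(s['img'][120:320,220:470],(750,600)))"
```

```text
t 2.35 XYz 555.2 -405.4 142.6 ori [-90.51   1.33 -71.46] F [-1.   0.5 -0.5] open -0.001
shift cm [ 1.11  7.25 -1.87]
turn [ 0.51  0.55 -1.33]
```

View pics/s1.png

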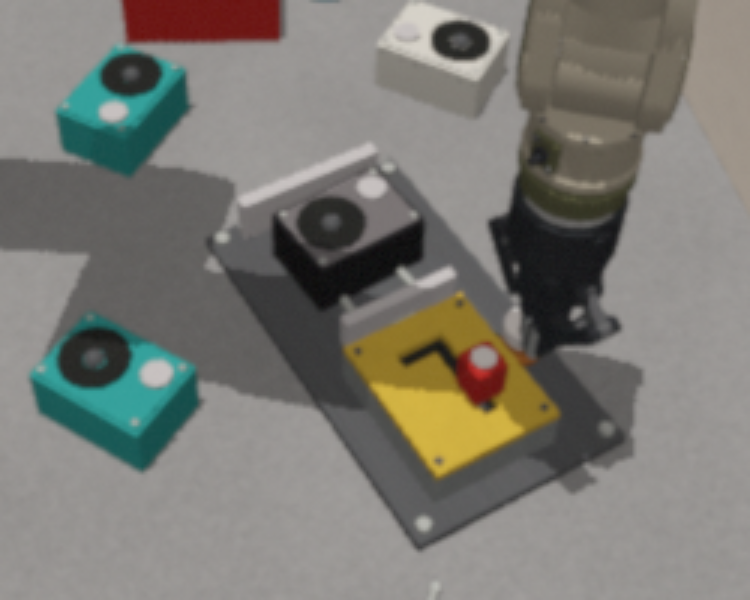

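The picture shows the closed gripper above and to the +x side of the knob (knob at crop 482,372), with the scene undisturbed. Now I correct the pose and descend behind the knob.

Call:
step_arm:
  steps:
    - [0.5,0.5,-1.3,0.6,0,-0.9,-1]
    - [0,0,0,0.5,0,-0.9,-1]
    - [0,0,0,0,0,0,-1]
    - [0,0,0,0,0,0,-1]

```text
time_s: 2.73
tool_pos: [635.3, -231.2, 141.9]
orientation: [-90.3, 0.2, -72.0]
contact_force: [0.4, -0.2, 1.0]
opening: 0.001
```

```bash
python3 st.py 536 -416 70
```

```text
t 2.7333 XYz 532.8 -416.2 141.9 ori [-90.28   0.17 -71.97] F [ 0.4 -0.2  1. ] open 0.001
shift cm [0.   7.19 0.36]
turn [ 0.28  0.03 -0.17]
```

Call:
step_arm:
  steps:
    - [0,0,0,0,1,0.1,-1]
    - [0,0,0,0,1,0.1,-1]
    - [0,0,0,0,1,0.1,-1]
    - [0,0,0,0,1,0,-1]
    - [0,0,0,0,1,0,-1]
    - [0,0,0,0,1,0,-1]
    - [0,0,0,0,0.9,0,-1]
    - [0,0,0,0,0,0,-1]
    - [0,0,0,0,0,0,-1]

```text
time_s: 3.48
tool_pos: [636.5, -230.1, 64.2]
orientation: [-90.4, 0.3, -72.0]
contact_force: [-0.3, 0.8, 0.6]
opening: -0.001
```

```bash
python3 st.py 536 -400 72; python3 -c "
from h import *
s=snap('side'); cv2.imwrite('pics/s2.png',cv2.resize(s['img'][180:320,280:455],(750,600)))"
```

```text
t 3.4833 XYz 534.2 -415.6 64.2 ori [-90.37   0.33 -72.05] F [-0.3  0.8  0.6] open -0.001
shift cm [-1.56 -0.77  0.17]
turn [ 0.37 -0.04 -0.33]
```

View pics/s2.png

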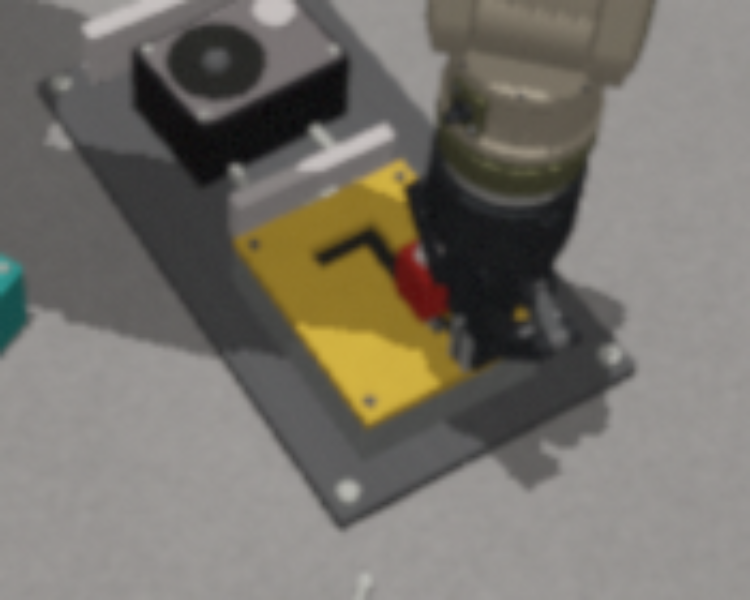

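```bash
python3 -c "
from h import *
s=dict(np.load('side0.npz'));E=np.linalg.inv(s['extrinsics'])
for p in [(636.5,-230,64),(636.5,-230,83),(636.5,-230,140),(624,-186,100),(624,-186,60)]:
    q=s['mtx']@(E@np.r_[p,1])[:3]; q=q[:2]/q[2]; print(p,((q-[280,180])*[750/175,600/140]).round())
"
```

```text
(636.5, -230, 64) [467. 352.]
(636.5, -230, 83) [470. 332.]
(636.5, -230, 140) [482. 269.]
(624, -186, 100) [427. 251.]
(624, -186, 60) [421. 294.]
```

The projected TCP falls on the closed fingertips at crop (467,352), so they stand behind the knob. I start pushing along +y.

Call:
step_arm:
  steps:
    - [0.3,0,-0.3,-0.3,-0.6,0.2,-1]
    - [0,0,0,-0.4,0,0,-1]
    - [0,0,0,-0.4,0,0,-1]
    - [0,0,0,-0.4,0,0,-1]
    - [0,0,0,-0.4,0,0,-1]
    - [0,0,0,-0.4,0,0,-1]
    - [0,0,0,0,0,0,-1]

```text
time_s: 4.12
tool_pos: [632.8, -206.8, 74.4]
orientation: [-89.8, -0.3, -72.1]
contact_force: [-0.6, 0.1, 0.2]
opening: 0.002
```

```bash
python3 st.py 536 -330 70; python3 -c "
from h import *
print(knob(snap('top')));s=snap('side');print(knob(s))"
```

```text
t 4.1167 XYz 537.9 -392.2 74.4 ori [-89.83  -0.32 -72.05] F [-0.6  0.1  0.2] open 0.002
shift cm [-6.22  0.4  -0.19]
turn [-0.17 -0.05  0.32]Traceback (most recent call last):
  File "<string>", line 3, in <module>
    print(knob(snap('top')));s=snap('side');print(knob(s))
          ~~~~^^^^^^^^^^^^^
  File "h.py", line 23, in knob
    return f(p),f(t)
           ~^^^
  File "h.py", line 22, in <lambda>
    f=lambda q:(np.percentile(q[:,:2]@XJ,[2,98]).round(1),np.percentile(q[:,:2]@YJ,[2,98]).round(1),len(q))
                ~~~~~~~~~~~~~^^^^^^^^^^^^^^^^^^^
    return _quantile_unchecked(
        a, q, axis, out, overwrite_input, method, keepdims, weights)
    return _ureduce(a,
                    func=_quantile_ureduce_func,
    ...<5 lines>...
                    overwrite_input=overwrite_input,
                    method=method)
    r = func(a, **kwargs)
    result = _quantile(arr,
                       quantiles=q,
    ...<2 lines>...
                       out=out,
                       weights=wgt)
    slices_having_nans = np.isnan(arr[-1, ...])
                                  ~~~^^^^^^^^^
IndexError: index -1 is out of bounds for axis 0 with size 0
```

Call:
step_arm:
  steps:
    - [0,0,0,-0.4,0,-0.1,-1]
    - [0,0,0,-0.4,0,-0.1,-1]
    - [0,0,0,-0.4,0,0,-1]
    - [0,0,0,-0.4,0,0,-1]
    - [0,0,0,-0.4,0,0,-1]
    - [0,0,0,-0.4,0,0,-1]

```text
time_s: 4.67
tool_pos: [624.9, -185.5, 75.0]
orientation: [-89.6, -0.6, -72.2]
contact_force: [1.9, -1.8, -0.3]
opening: -0.002
```

```bash
python3 st.py 536 -330 72; python3 -c "
from h import *
s=snap('side'); cv2.imwrite('pics/s3.png',cv2.resize(s['img'][180:320,280:455],(750,600)))"
```

```text
t 4.6667 XYz 537.0 -369.5 75.0 ori [-89.64  -0.58 -72.17] F [ 1.9 -1.8 -0.3] open -0.002
shift cm [-3.95  0.26 -0.12]
turn [-0.36 -0.17  0.58]
```

View pics/s3.png

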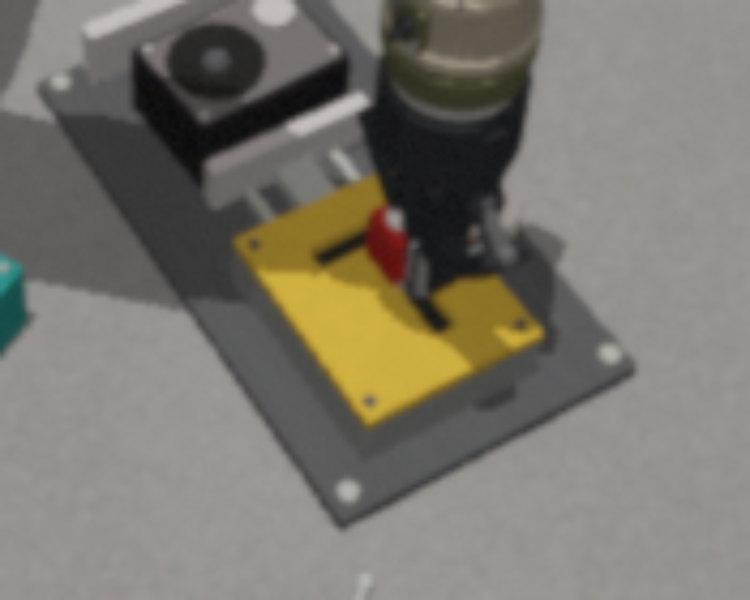

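The knob and jaw moved together (knob at crop 388,245), with the fingers flush behind it. I keep pushing.

Call:
step_arm:
  steps:
    - [-0.3,0,0.5,-0.35,0.1,-0.1,-1]
    - [0,0,0,-0.35,0.1,0,-1]
    - [0,0,0,-0.35,0.1,0,-1]
    - [0,0,0,-0.35,0,0,-1]
    - [0,0,0,-0.35,0,0,-1]
    - [0,0,0,-0.35,0,0,-1]
    - [0,0,0,-0.35,0,0,-1]
    - [0,0,0,-0.35,0,0,-1]

```text
time_s: 5.38
tool_pos: [615.8, -158.6, 73.5]
orientation: [-89.9, -0.3, -72.2]
contact_force: [2.3, -4.5, 1.2]
opening: -0.002
```

```bash
python3 st.py 536 -326 72
```

```text
t 5.3833 XYz 536.6 -341.2 73.5 ori [-89.88  -0.35 -72.23] F [ 2.3 -4.5  1.2] open -0.002
shift cm [-1.52  0.14 -0.07]
turn [-0.12 -0.23  0.35]
```

Call:
step_arm:
  steps:
    - [0,-0.2,0.3,-0.3,0.1,-0.1,-1]
    - [0,0,0,-0.3,0,0,-1]
    - [0,0,0,-0.3,0,0,-1]
    - [0,0,0,-0.3,0,0,-1]

```text
time_s: 5.72
tool_pos: [614.4, -155.3, 73.6]
orientation: [-89.8, -1.1, -72.2]
contact_force: [3.4, -12.9, -3.5]
opening: 0.002
```

```bash
python3 st.py 536 -326 72; python3 -c "
from h import *
s=snap('side'); cv2.imwrite('pics/s4.png',cv2.resize(s['img'][165:305,280:455],(750,600)))"
```

```text
t 5.7167 XYz 536.4 -337.6 73.6 ori [-89.83  -1.1  -72.24] F [  3.4 -12.9  -3.5] open 0.002
shift cm [-1.16  0.14 -0.04]
turn [-0.17 -0.24  1.1 ]
```

View pics/s4.png

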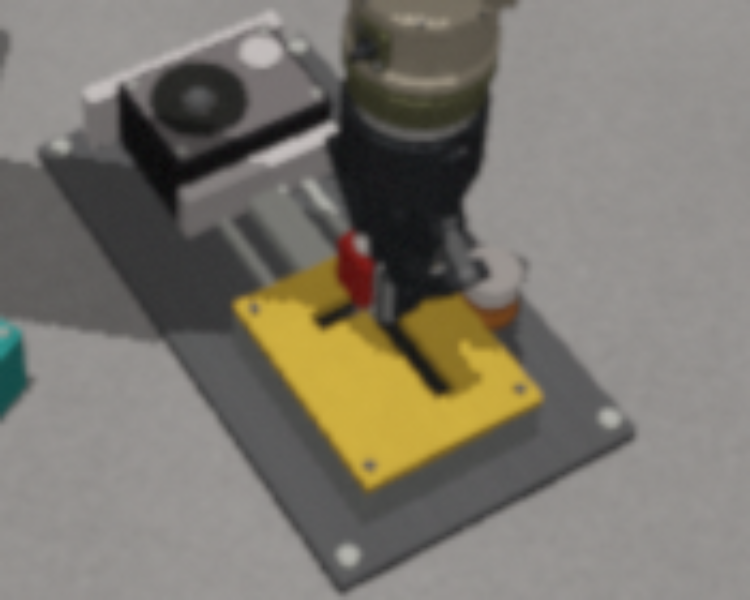

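The jaw has pushed the speaker close to the fence, and the force is about 13 N. I measure the knob to see how far is left.

```bash
cat >> h.py <<'E'
def face(s):
    """red pixels of the knob: jig extents and visible heights"""
    P=pts(s); m=(red(s)>0)&(s['z_map']>0)&(np.linalg.norm(P[...,:2]-[600,-150],axis=-1)<90)&(P[...,2]>58)
    q=P[m]; return len(q),np.percentile(q[:,:2]@XJ,[3,50,97]).round(1),np.percentile(q[:,:2]@YJ,[3,50,97]).round(1)
def jaw(s):
    """jaw/fence tops: bright low-saturation points by height band"""
    P=pts(s); g=hsvmask(s,(0,0,120),(180,60,255))>0
    X=P[...,:2]@XJ;Y=P[...,:2]@YJ
    ok=g&(s['z_map']>0)&(X>475)&(X<600)&(Y>-275)&(P[...,2]>44)&(P[...,2]<62)
    h,e=np.histogram(Y[ok],np.arange(-275,-80,5)); return [(int(a),int(b)) for a,b in zip(e,h) if b]
E
python3 -c "
from h import *
for n in('side','top'):
  a=dict(np.load(n+'0.npz')); s=snap(n); print(n); print(face(a),jaw(a)); print(face(s),jaw(s))"
```

```text
side
(169, array([521. , 527.1, 547.2]), array([-387. , -383.6, -360.3])) [(-265, 8), (-260, 67), (-255, 74), (-250, 20), (-110, 38), (-105, 65), (-100, 65), (-95, 29)]
(96, array([520.6, 522.6, 528.5]), array([-328.1, -318.7, -301.5])) [(-205, 4), (-200, 55), (-195, 58), (-190, 25), (-110, 4), (-105, 12), (-100, 57), (-95, 26)]
top
(75, array([520.7, 525.9, 546.2]), array([-379.4, -358. , -354.2])) [(-260, 30), (-255, 84), (-250, 80), (-105, 61), (-100, 106), (-95, 102), (-90, 6)]Traceback (most recent call last):
  File "<string>", line 4, in <module>
    a=dict(np.load(n+'0.npz')); s=snap(n); print(n); print(face(a),jaw(a)); print(face(s),jaw(s))
                                                                                  ~~~~^^^
  File "h.py", line 27, in face
    q=P[m]; return len(q),np.percentile(q[:,:2]@XJ,[3,50,97]).round(1),np.percentile(q[:,:2]@YJ,[3,50,97]).round(1)
                          ~~~~~~~~~~~~~^^^^^^^^^^^^^^^^^^^^^^
    return _quantile_unchecked(
        a, q, axis, out, overwrite_input, method, keepdims, weights)
    return _ureduce(a,
                    func=_quantile_ureduce_func,
    ...<5 lines>...
                    overwrite_input=overwrite_input,
                    method=method)
    r = func(a, **kwargs)
    result = _quantile(arr,
                       quantiles=q,
    ...<2 lines>...
                       out=out,
                       weights=wgt)
    slices_having_nans = np.isnan(arr[-1, ...])
                                  ~~~^^^^^^^^^
IndexError: index -1 is out of bounds for axis 0 with size 0
```

Travel is about 59 mm, so about 10 mm remain.

Call:
step_arm:
  steps:
    - [0,-0.2,0.8,-0.5,0.1,-0.1,-1]
    - [0,0,0.3,-0.6,0,0,-1]
    - [0,0,0.3,-0.6,0,0,-1]

```text
time_s: 6.12
tool_pos: [614.4, -154.8, 74.1]
orientation: [-89.7, -1.4, -72.6]
contact_force: [5.5, -23.3, -6.9]
opening: -0.002
```

```bash
python3 st.py 536 -326 72; python3 -c "
from h import *
s=snap('side'); print(face(s),jaw(s))"
```

```text
t 6.1167 XYz 536.5 -337.1 74.1 ori [-89.71  -1.36 -72.55] F [  5.5 -23.3  -6.9] open -0.002
shift cm [-1.12  0.18 -0.06]
turn [-0.29 -0.55  1.36]
(96, array([520.6, 523.1, 528.5]), array([-327.6, -319.3, -300.4])) [(-205, 5), (-200, 48), (-195, 57), (-190, 27), (-185, 1), (-110, 2), (-105, 18), (-100, 47), (-95, 32), (-90, 1)]
```

Stalled at 24 N, which suggests the end wall. The knob may not have started at 0, since slot was visible behind it. I check the slot itself in the first images.

```bash
python3 -c "
from h import *
for f in('side0',):
  a=dict(np.load(f+'.npz'))
  for n,s in((f,a),('now',snap('side'))):
    v,u=np.indices((400,640)); Q=ray_plane(s,np.c_[u.ravel(),v.ravel()],53)[:,:2]
    X=(Q@XJ).reshape(400,640);Y=(Q@YJ).reshape(400,640)
    hs=cv2.cvtColor(s['img'],cv2.COLOR_BGR2HSV)
    d=(hs[...,2]<75)&(X>480)&(X<570)&(Y>-415)&(Y<-290)
    for lo in range(-415,-290,5):
      k=d&(Y>=lo)&(Y<lo+5)
      if k.sum(): print(n,lo,k.sum(),X[k].min().round(),X[k].max().round())
"
```

```text
side0 -390 3 535.0 539.0
side0 -385 5 535.0 542.0
side0 -345 1 535.0 535.0
side0 -340 4 534.0 540.0
side0 -335 6 533.0 540.0
side0 -330 5 535.0 539.0
side0 -325 5 534.0 541.0
side0 -320 21 505.0 540.0
side0 -315 14 504.0 539.0
now -390 5 535.0 541.0
now -385 6 534.0 540.0
now -380 5 534.0 539.0
now -375 8 533.0 541.0
now -370 5 534.0 540.0
now -365 6 533.0 540.0
now -360 6 533.0 541.0
now -355 7 533.0 540.0
now -350 7 532.0 540.0
now -345 6 533.0 541.0
now -340 7 532.0 540.0
now -335 17 532.0 559.0
now -330 22 535.0 569.0
now -325 19 535.0 568.0
now -320 32 505.0 570.0
now -315 25 504.0 569.0
now -310 15 547.0 569.0
now -305 13 550.0 568.0
now -300 11 553.0 570.0
now -295 10 555.0 569.0
```

The slot runs along Y ≈ -388 to -316, with the short leg at Y ≈ -316 going to X ≈ 505. The knob is now at Y ≈ -314, against the end wall at the corner. I back off and go round to its +x side.

Call:
step_arm:
  steps:
    - [0,-0.3,1.0,0.6,0,0,-1]
    - [0,0,0,1.0,0,0,-1]
    - [0,0,0,1.0,0,0,-1]
    - [0,0,0,0,0,1.0,-1]
    - [0,0,0,0,0,1.2,-1]
    - [0,0,0,0,0,1.2,-1]
    - [0,0,0,0,0,1.2,-1]
    - [0,0,0,0,0,0,-1]
    - [0,0,0,0,0,0,-1]

```text
time_s: 6.97
tool_pos: [661.0, -162.1, 68.3]
orientation: [-90.3, 0.8, -72.2]
contact_force: [-0.9, -0.7, 0.5]
opening: 0.003
```

```bash
python3 st.py 585 -315 74;python3 -c "
from h import *
s=snap('side'); print(face(s),jaw(s))"
```

```text
t 6.9667 XYz 578.6 -358.4 68.3 ori [-90.3    0.8  -72.19] F [-0.9 -0.7  0.5] open 0.003
shift cm [-4.35 -0.52  0.63]
turn [ 0.3  -0.19 -0.8 ]
(170, array([520.6, 527.6, 548.6]), array([-327.6, -323.9, -301.5])) [(-205, 3), (-200, 60), (-195, 52), (-190, 24), (-110, 4), (-105, 18), (-100, 47), (-95, 30), (-90, 1)]
```

Call:
step_arm:
  steps:
    - [0.3,-0.2,-0.7,0,-0.5,0.6,-1]
    - [0,0,0,-0.9,0,0.1,-1]
    - [0,0,0,-0.9,0,0,-1]
    - [0,0,0,-0.9,0,0,-1]
    - [0,0,0,-0.9,0,0,-1]
    - [0,0,0,-0.5,0,0,-1]
    - [0,0,0,0,0,0,-1]
    - [0,0,0,0,0,0,-1]

```text
time_s: 7.68
tool_pos: [650.4, -114.8, 74.1]
orientation: [-90.1, 0.2, -71.9]
contact_force: [-0.6, -0.7, 0.3]
opening: -0.001
```

```bash
python3 st.py 560 -315 74;python3 -c "
from h import *
s=snap('side'); print(face(s),jaw(s)); cv2.imwrite('pics/s5.png',cv2.resize(s['img'][165:305,280:455],(750,600)))"
```

```text
t 7.6833 XYz 583.1 -310.2 74.1 ori [-90.1    0.2  -71.92] F [-0.6 -0.7  0.3] open -0.001
shift cm [ 0.48  0.02 -2.31]
turn [ 0.1   0.08 -0.2 ]
(165, array([520.5, 528.1, 547.2]), array([-327.8, -324.2, -302. ])) [(-205, 2), (-200, 53), (-195, 51), (-190, 9), (-110, 1), (-105, 10), (-100, 55), (-95, 30)]
```

View pics/s5.png

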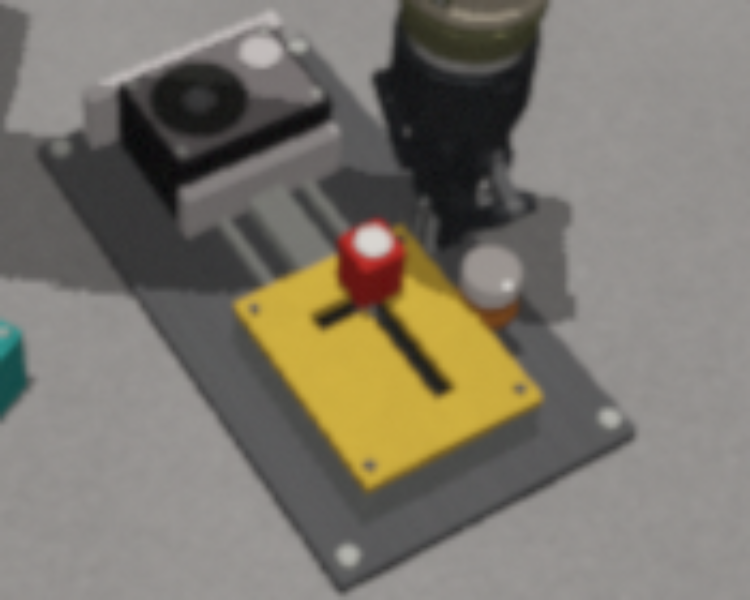

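The knob stands at the corner (crop 371,265), the fingers are on its +x side at (427,225), and the jar is untouched. Now I push toward -x.

Call:
step_arm:
  steps:
    - [0,0,0,0.2,0,-0.5,-1]
    - [0,0,0,0.2,0,-0.5,-1]
    - [0,0,0,0,0,-0.5,-1]
    - [0,0,0,0,0,-0.5,-1]
    - [0,0,0,0,0,-0.5,-1]
    - [0,0,0,0,0,-0.5,-1]
    - [0,0,0,0,0,-0.5,-1]
    - [0,0,0,0,0,-0.4,-1]

```text
time_s: 8.4
tool_pos: [613.2, -133.1, 74.2]
orientation: [-89.8, 0.2, -72.0]
contact_force: [1.5, 1.3, -0.9]
opening: 0.002
```

```bash
python3 st.py 531 -314 74;python3 -c "
from h import *
s=snap('side'); print(face(s),jaw(s))"
```

```text
t 8.4 XYz 542.0 -316.1 74.2 ori [-89.84   0.25 -72.  ] F [ 1.5  1.3 -0.9] open 0.002
shift cm [-0.21  0.01 -1.1 ]
turn [-0.16  0.   -0.25]
(168, array([499. , 507.6, 529. ]), array([-327.4, -324.1, -301.8])) [(-205, 2), (-200, 49), (-195, 48), (-190, 16), (-110, 4), (-105, 11), (-100, 56), (-95, 29)]
```

Call:
step_arm:
  steps:
    - [0,0,0,0,0,-0.4,-1]
    - [0,0,0,0,0,-0.4,-1]
    - [0,0,0,0,0,-0.4,-1]
    - [0,0,0,0,0,-0.4,-1]

```text
time_s: 8.78
tool_pos: [602.7, -136.8, 75.0]
orientation: [-89.0, 0.3, -71.9]
contact_force: [18.3, 8.7, -9.9]
opening: -0.004
```

```bash
python3 st.py 531 -314 74;python3 -c "
from h import *
s=snap('side'); print(face(s),jaw(s))"
```

```text
t 8.7833 XYz 530.9 -316.4 75.0 ori [-89.05   0.27 -71.89] F [18.3  8.7 -9.9] open -0.004
shift cm [-0.24  0.1   0.  ]
turn [-0.95  0.11 -0.27]
(170, array([488.6, 496.5, 517.5]), array([-327.5, -324.3, -300.3])) [(-205, 3), (-200, 42), (-195, 43), (-190, 12), (-110, 4), (-105, 12), (-100, 46), (-95, 35)]
```

The knob moved about 32 mm and now reads 20 N against the end wall. I retreat and look.

Call:
step_arm:
  steps:
    - [0,0,0,0,0,0.8,-1]
    - [0,0,0,0,0,1.2,-1]
    - [0,0,0,0,0,1.2,-1]
    - [0,0,0,0,-1.5,0.5,-1]
    - [0,0,0,0,-2,0,-1]
    - [0,0,0,0,-2,0,-1]
    - [0,0,0,0,-2,0,-1]
    - [0,0,0,0,-2,0,-1]
    - [0,0,0,0,0,0,-1]
    - [0,0,0,0,0,0,-1]
    - [0,0,0,0,0,0,-1]

```text
time_s: 9.75
tool_pos: [633.1, -127.9, 171.6]
orientation: [-89.8, 0.2, -71.9]
contact_force: [0.8, -0.1, -0.8]
opening: 0.003
```

```bash
python3 st.py;python3 -c "
from h import *
s=snap('side'); print(face(s),jaw(s)); cv2.imwrite('pics/s6.png',s['img'][60:320,200:480].repeat(2,0).repeat(2,1))"
```

```text
t 9.75 XYz 562.6 -317.3 171.6 ori [-89.79   0.16 -71.95] F [ 0.8 -0.1 -0.8] open 0.003
turn [-0.21  0.05 -0.16]
(165, array([488.9, 495.8, 516.2]), array([-327.5, -324. , -301.2])) [(-205, 3), (-200, 59), (-195, 49), (-190, 8), (-110, 2), (-105, 9), (-100, 54), (-95, 29), (-90, 2)]
```

View pics/s6.png

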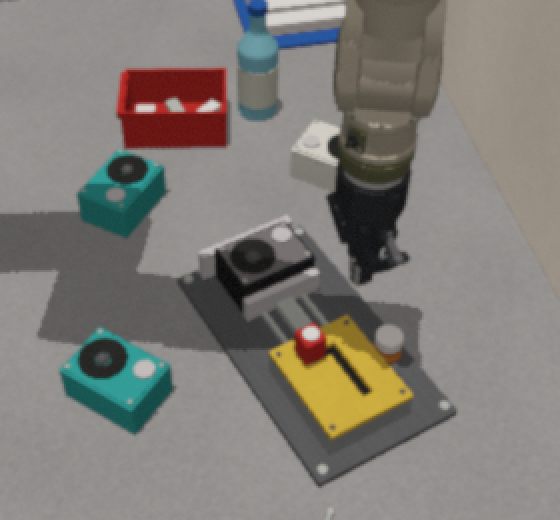

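The knob is at the end of the short leg (310,342), the speaker is enclosed between jaw and fence (265,265), and the jar (390,343), bin and bottle are in place. The gripper is clear and stationary.

```bash
python3 -c "
from cell import close_job; print(close_job())"
```

```text
the job is handed in; nothing more can be done
None
```

The jaw is locked with the loudspeaker enclosed between it and the fence, and I handed the job in at about 9.8 s of the 43 s allowed.

- **Long leg:** I pushed the knob from its -y side with the closed fingertips until it stopped against the end wall at the corner, at about 24 N.
- **Short leg:** I then went round and pushed it from its +x side. It travelled about 32 mm and stopped against the end wall at about 20 N.
- **Last checks:** After I backed off, the knob stayed at jig-aligned X ≈ 504, about 32 mm from the corner, and the jaw did not move back. In the last side picture the jar, bin and bottle look undisturbed. The screwdriver was mostly out of that picture, but the arm never came down near it.
- **Disagreement:** Measured jaw travel was only about 58 mm, not 70 mm. The first pictures show slot behind the knob, so it probably did not start at 0. The measured slot position agrees with the knob having been at the corner when it stopped.
- **Not checked:** I did not measure the loudspeaker's centre directly. The top camera could not see the knob while the gripper was in the way, so I relied on the side view from the first push on.

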